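# Rack of paint bottles past a sprung gate

## Task

Feed the blue rack of paint bottles along its chute until all of it is past the red gate: press the black bar down with one fingertip to hold the gate wide open, and with the other finger push the rack through by its end board. Then let go, so that the gate drops shut behind the rack. Only touch and push: do not lift the rack, keep both bottles standing in it, keep the gate up as long as any of the rack is under it, and leave the jars and the cup beside the chute where they are.

Things in the scene. Friction and masses are not known exactly. Their poses are not given: they have to be found in the camera images.
- chute: Wooden chute fixed on the desk. Origin: on the desk top, mid-width, under the gate's boom. x: the way the rack must travel (roughly to the robot's right), y: across, away from the robot, z up. Floor 4 mm thick, x -170 to +150 mm. Side walls 5 mm thick, tops 30 mm above the desk, inner faces at y = -46 and +46 mm; inner face of the end stop at x = +144 mm.
- shaft (a point): Fixed point on the axis of the gate's 6 mm steel hinge shaft, at chute x = 0, y = -52, z = 36 mm. The shaft lies parallel to chute x above the wall nearer the robot, from x = -167 to +55 mm, in two dark lugs (13 mm round, tops 43 mm above the desk) at x = -164 and +52 mm.
- gate (a joint): Gate angle about the shaft, rad: 0 shut, 1.3 fully open (end of travel); a light spring always swings it shut. Boom and black bar are one rigid part: pressing the bar down (2 to 4 N) lifts the boom. From 0.9 rad up the boom is clear of rack and bottles. At 1.2 rad its top is 68 mm above the desk and it stays within chute y = -52 to -30 mm.
- boom_tip (a point): Top edge of the free end of the red boom with its white band, 34 mm from the shaft. The boom is 8 mm thick along chute x (-4 to +4 mm) and 10 mm deep. Shut, it reaches into the chute to y = -18 mm at 26 to 36 mm above the desk, and stops the rack's front board.
- gate_bar (a point): On the axis of the black bar, abreast of the boom; moves with the gate. The bar: straight 12 mm rod along chute x, -158 to +46 mm, 34 mm from the shaft; a fingertip can hold it down and slide along it. Thin arms join it to the shaft at x = -155 and +43 mm. Axis at chute (y, z) = (-74, 62) mm shut, (-86, 36) at 0.85 rad, (-84, 24) at 1.2, (-83, 21) at 1.3.
- rack: Loose blue rack, about 0.3 kg, on the chute floor, 3 mm play each side. Origin: centre of its underside, axes as the chute's. Base 96 (x) by 86 (y) by 14 mm high; sockets 11 mm deep at x = -21 and +21, y = +8 mm. End boards 6 mm thick, y = -30 to +43 mm, tops 40 mm above the underside; push on the rear one's outer face, x = -48 mm. At the start its front is 8 to 30 mm short of the boom's middle.
- bottle_yellow: Small yellow paint bottle with a dark cap, 30 mm across, 58 mm high, loose, in the rack's rear socket; its top is 65 mm above the desk. Origin: centre of its underside.
- bottle_blue: Small blue paint bottle with a black cap, 29 mm across, 58 mm high, loose, in the rack's front socket; its top is 65 mm above the desk. Origin: centre of its underside.
- jar_teal: Teal paint jar with a tan lid, 50 mm across, 58 mm high, loose on the desk beyond the chute. Bystander. Origin: centre of its underside.
- jar_n2: Pink paint jar with a red lid, 46 mm across, 56 mm high, loose on the desk beyond the chute. Bystander. Origin: centre of its underside.
- cup_yellow: Small open yellow plastic cup, 46 mm across, 28 mm high, loose on the desk on the robot's side of the chute, past the gate. Bystander. Origin: centre of its underside.
Things that resemble listed ones, but are neither listed nor needed, are in the scene too. What is shaped like the bottle_yellow but green is not meant.

How it is judged:
On the way, in this order (a step that is already met when the one before it is completed fails the run):
1. the gate is held wide open while the rack is still in front of it (value of joint gate above 0.9 rad and x of rack in the frame of chute below -0.045 m), for 0.1 s.
2. the whole rack is past the gate, the gate still held open (value of joint gate above 0.7 rad and x of rack in the frame of chute above 0.053 m), for 0.1 s.
At the end, for the whole second after the job is handed in: The whole rack lies on the chute floor past the gate (rear end at least 4 mm past the gate's middle), level and at rest; the gate has dropped shut behind it (under 0.08 rad); both bottles stand in their sockets (within 0.25 rad of upright) (x of rack in the frame of chute between 0.052 and 0.1 m and value of joint gate below 0.08 rad and linear speed of rack below 0.01 m/s and height (world z) of rack below 0.008 m and angle between rack's own z axis and vertical below 0.08 rad and angle between each of bottle_yellow, bottle_blue's own z axis and vertical below 0.25 rad and z of each of bottle_yellow, bottle_blue in the frame of rack below 0.009 m and horizontal distance between each of bottle_yellow, bottle_blue and rack below 0.04 m); the robot touches nothing.
It fails at once if the gate was not held up while the rack was under it (value of joint gate below 0.7 rad and x of rack in the frame of chute between -0.045 and 0.05 m).
It fails at once if the rack was lifted or tipped (height (world z) of rack above 0.014 m or angle between rack's own z axis and vertical above 0.2 rad).
It fails at once if a bottle was tipped or taken out of the rack (angle between any of bottle_yellow, bottle_blue's own z axis and vertical above 0.4 rad or z of any of bottle_yellow, bottle_blue in the frame of rack above 0.014 m).
It fails at once if a jar or the cup beside the chute was disturbed (distance of any of jar_teal, jar_n2, cup_yellow from where it was at the start of the episode above 0.02 m).
It also fails if it takes over 45 s, if anything falls off the work surface, if the arm or the gripper's body presses on something with over 40 N, if the wrist force passes 120 N, or if a joint passes its speed limit or range.

## Robot

A 7-joint arm with a two-finger parallel gripper is mounted at the origin on a cart in front of the work surface, level with it; the furniture and walls round the work are solid. World frame = base frame: x ahead of the robot, y to its left, z up, the work surface at z = 0. Lengths are in m, angles in rad, forces in N, time in s.
With the tool pointing down it reaches from about 0.425 to 1.025 m from the base axis. Payload 9.4 kg.
Tool frame: the origin (TCP) lies midway between the tips of the shut fingers; the grasp point (between the pads) lies 19 mm behind it; z points along the fingers, y is the line along which they close (so a half turn about z gives the same grasp; the last joint's range is limited). The gripper opens to 85 mm and grips with 20 to 120 N. Pads are 22 mm wide; open, the fingers measure 114 mm over their backs; the gripper's body (76 mm by 85 mm) begins 54 mm behind the grasp point. The pads swing forward as they close: fully open they stand 13 mm farther back than shut.
Start: joints at [-1.33, 0.599, -0.003, 1.599, 0.002, 0.943, -0.08], TCP at [0.227, 0.689, 0.231] pointing down, gripper open.
Joint ranges: [-2.57, 2.57], [-0.35, 1.97], [-1.29, 1.29], [0.11, 2.56], [-1.05, 4.19], [0.11, 1.86], [-2.63, 2.63]. Speed limits (rad/s): [2.22, 2.22, 3.01, 3.01, 3.14, 3.14, 3.14].

## Interface

Orientations are given as a rotation vector (axis times angle).
In Python, from rig import manip gives the robot as it stands.
- The arm moves only by the tool arm_command, never from a script. Its arguments are lists of equal length, an entry for each row: "travel": the shift along the tool's x, y, z in mm, a list of three; "rotation": the turn, a rotation vector about the tool's x, y, z in degrees, a list of three. In form: {"travel": [[tx, ty, tz], ...], "rotation": [[ax, ay, az], ...]}. A call has exactly 5 rows; each row shifts and turns the commanded pose from where the row before left it, along the tool's axes as they then stand; what a row does not reach is not made up. A row lasts 1/8 s, in which the tool goes at most 62.5 mm and 10.7 degrees, less where a joint would pass 70% of its speed; a pose out of reach is approached as far as the arm can. A call with a gripper value outside its range is refused whole. "claw" is the finger opening in mm, from 0 to 85.4, set as the call begins (left out, the last holds). The fingers move at their own pace and stop on an object; "grip_force" is the grip in N (left out, the last holds). Time passes only in rows, so rows that do not move let the fingers close, or fill a call up. It gives the time, the measured TCP pose, the force, the opening and the grip force at its end, in the units of the state.
- manip.get_state(): the state, without advancing time (a new reading comes with each control period).
- manip.get_image(name): name is "scene" or "top" or "wrist"; returns a dict with "pixels" (420x560x3 uint8, red, green, blue), "range_z" (420x560 float32, m along the optical axis (not along the pixel's ray), 0 where there is no reading), "fx", "fy", "cx", "cy" (pixels), "rvec" (rotation vector, rad) and "tvec" (3), from world to camera coordinates, as OpenCV has them. Camera axes: x right, y down, z forward; pixel columns grow to the right and rows downward; lengths in m; the calibration is good to about 2 mm. The wrist camera is an equidistant fisheye: a pixel r from the principal point sees the ray r / f radians off the axis. A picture is of the moment at which its call begins.
- manip.finish_job(): hands the job in; it is judged then, once.
The state is a dict: "clock": time; "q": joint angles; "joint_velocities": joint speeds; "joint_torque": joint torques, N m; "position": TCP position; "tool_rot": TCP orientation; "contact_force": force on the tool from outside, world axes, zero at the start; "moment": the same for the moment, N m; "opening": finger opening in m; "grasp_force": force on a finger pad.
Only numpy, scipy, OpenCV 4.12 (cv2) and the standard library are available. Lean on these libraries where they do the work, as an engineer would, in place of code of your own. Each camera call takes 0.05 s, during which the arm holds its last target. There are 200 camera calls.

## Working session

There is one attempt and no reset: what is moved stays moved. The work goes in short steps, Python scripts to look and compute and a tool call to move; the robot and the scene stay as the last step left them, time stands still between calls to the robot, and variables do not carry over. Pictures are saved under pics/ and viewed, at most 10 in all, crops included, and the job is handed in when it is done.

Besides the shell and the picture viewer there is one more tool, called after "Request:" as a command line: name --argument value ..., lists and objects as JSON in quotes. arm_command: Moves the arm, as the interface text tells. Its arguments: {"type":"object","properties":{"travel":{"type":"array"},"rotation":{"type":"array"},"claw":{"type":"number"},"grip_force":{"type":"number"}},"required":["travel","rotation"]}

```bash
mkdir -p pics; cat > h.py <<'E'
from rig import manip
import numpy as np, cv2
from scipy.spatial.transform import Rotation as R
def cap(n,f=None):
    i=manip.get_image(n)
    if f: cv2.imwrite('pics/'+f,i['pixels'][:,:,::-1])
    np.save('/tmp/'+n+'.npy',i,allow_pickle=True)
    return i
def load(n): return np.load('/tmp/'+n+'.npy',allow_pickle=True).item()
def w(i,u,v,z=None):
    z=z or float(np.median(i['range_z'][v-1:v+2,u-1:u+2]))
    p=np.array([(u-i['cx'])/i['fx']*z,(v-i['cy'])/i['fy']*z,z])
    r=R.from_rotvec(np.ravel(i['rvec'])).as_matrix()
    return r.T@(p-np.ravel(i['tvec']))
E
python3 - <<'E'
from h import *
a=cap('top','top.png');b=cap('scene','scene.png')
s=manip.get_state();print(s)
for i in(a,b):print(i['fx'],i['cx'],i['cy'],i['rvec'],i['tvec'])
E
```

```text
{'clock': 0.1, 'q': array([-1.3297118 ,  0.600037  , -0.00258168,  1.60006269,  0.00176691,
        0.94287741, -0.07979334]), 'joint_velocities': array([-0.00102105,  0.00018852,  0.00061604, -0.00150099, -0.00089869,
        0.000172  ,  0.0005217 ]), 'joint_torque': array([ 5.63543770e-03, -7.77993321e+01,  1.57036420e+00, -2.58622152e+01,
        1.26242480e-02,  5.52140846e-03, -4.71706710e-05]), 'position': array([0.22638441, 0.68830417, 0.23050403]), 'tool_rot': array([-4.96935008e-01, -3.10190031e+00,  2.16051982e-03]), 'contact_force': array([ 0.02040162,  0.26092527, -0.82179289]), 'moment': array([-0.03423896, -0.06528981,  0.01074892]), 'grasp_force': 0.0, 'opening': 0.08540693659762824}
469.0953667125883 279.3865699819812 214.24989364749345 [ 2.11650375 -2.16792273  0.15412159] [0.05546429 0.57763315 0.8213301 ]
455.79471046044654 282.8222417903837 203.39884069476673 [ 2.01459807 -0.9966533   0.51303834] [-0.28246436  0.34909776  0.52325091]
```

View pics/top.png

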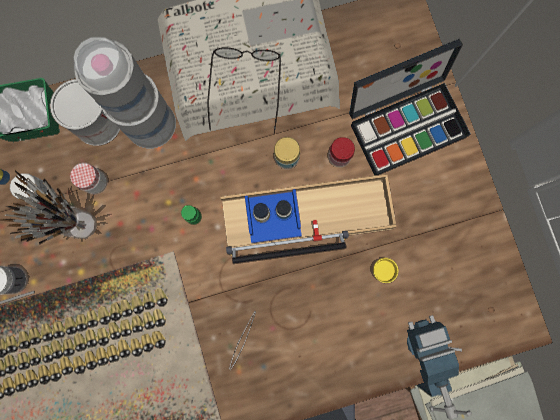

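View pics/scene.png

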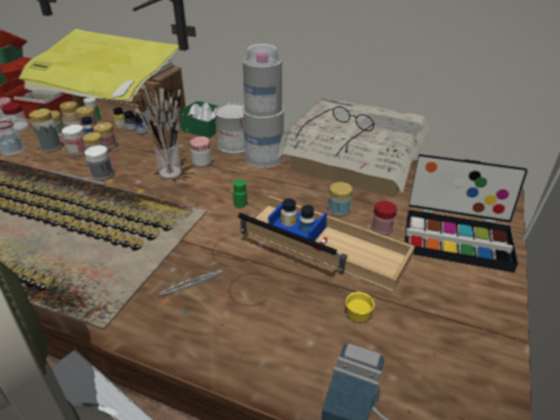

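The top view shows the chute spanning about (222,198)–(395,228), rack at (273,217), red boom at (316,231), black bar (233,260)–(345,246), and cup at (385,270). I'll enlarge it.

```bash
python3 - <<'E'
from h import *
a=load('top');c=a['pixels'][165:290,210:410,::-1]
cv2.imwrite('pics/c1.png',cv2.resize(c,None,fx=4,fy=4,interpolation=cv2.INTER_CUBIC))
E
```

```text
(no output)
```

View pics/c1.png

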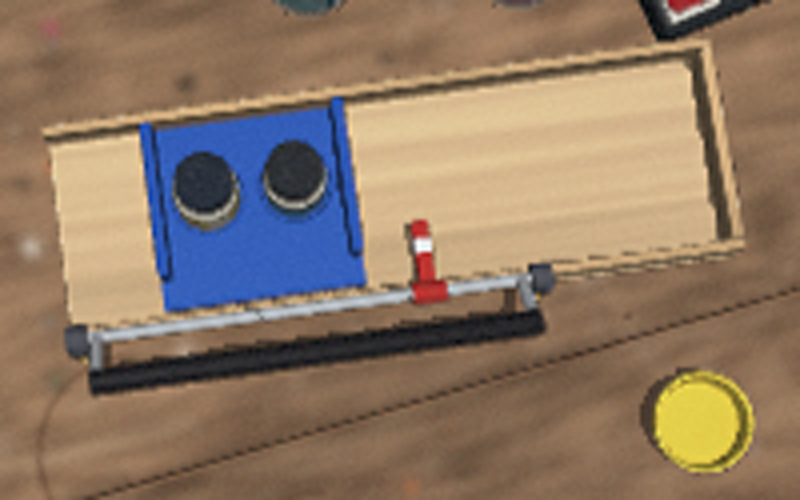

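The crop shows the chute's corners at (44,130), (710,41), (744,240), the boom tip at (420,221), lugs at (77,341) and (541,278), and rack board corners at (142,125), (160,280), (343,98), (361,255).

```bash
python3 - <<'E'
from h import *
from scipy.optimize import least_squares
a=load('top')
K=np.array([[a['fx'],0,a['cx']],[0,a['fy'],a['cy']],[0,0,1]])
P=[(44,130,-170,51,30),(710,41,150,51,30),(744,240,150,-51,30),(420,221,0,-18,36),(77,341,-164,-52,43),(541,278,52,-52,43),(93,383,-158,-74,64),(543,322,46,-74,64)]
Q=[(142,125,-48,43,44),(160,280,-48,-30,44),(343,98,48,43,44),(361,255,48,-30,44)]
px=lambda P:np.array([(u/4+210-.4,v/4+165-.4) for u,v,*_ in P])
M=lambda P:np.array([p[2:] for p in P])/1000
def pr(t,m):
    c,s=np.cos(t[2]),np.sin(t[2])
    X=np.c_[m[:,0]*c-m[:,1]*s+t[0],m[:,0]*s+m[:,1]*c+t[1],m[:,2]]
    return cv2.projectPoints(X,np.ravel(a['rvec']),np.ravel(a['tvec']),K,None)[0][:,0]
t0=np.r_[w(a,315,215)[:2],-1.5]
r=least_squares(lambda t:(pr(t,M(P))-px(P)).ravel(),t0,loss='soft_l1');t=r.x
print(t,np.round((pr(t,M(P))-px(P)),1).tolist())
q=least_squares(lambda d:(pr(t,M(Q)+[d[0],d[1],0])-px(Q)).ravel(),[0,0]);print(q.x,q.fun.round(1))
c,s=np.cos(t[2]),np.sin(t[2]);Rc=np.array([[c,-s],[s,c]]);np.save('/tmp/t.npy',t)
for n,(u,v) in dict(cup=(385,270),teal=(287,150),pink=(342,149)).items():
    print(n,Rc.T@(w(a,u,v)[:2]-t[:2]))
S=manip.get_state();T=R.from_rotvec(S['tool_rot']).as_matrix();print(T.round(3))
print('tcp in chute',Rc.T@(S['position'][:2]-t[:2]))
E
```

```text
[ 0.58565959 -0.02108772 -1.45666484] [[-1.1, -0.4], [0.2, -1.2], [1.0, 2.1], [-0.1, -0.0], [-0.4, 0.1], [0.7, -0.4], [-0.9, 0.6], [0.4, -0.0]]
[-0.07505403 -0.00013228] [-1.   0.2 -0.4  0.4  0.1 -0.   1.3 -0.6]
cup [ 0.11862205 -0.12701528]
teal [-0.03280122  0.11534978]
pink [0.06849977 0.10360761]
[[-0.95   0.312 -0.   ]
 [ 0.312  0.95  -0.001]
 [-0.    -0.001 -1.   ]]
tcp in chute [-0.74569228 -0.27614946]
```

```bash
cat >> h.py <<'E'
def plan(cx,cy,z,n,yaw=0,rotfirst=0):
    """rows to bring TCP to chute (mm) cx,cy, world z, tool y along chute y"""
    t=np.load('/tmp/t.npy');c,s=np.cos(t[2]),np.sin(t[2])
    xc=np.array([c,s,0]);yc=np.array([-s,c,0])
    S=manip.get_state();T0=R.from_rotvec(S['tool_rot']);p=S['position']*1000
    g=np.r_[t[:2]*1000,z]+cx*xc+cy*yc
    Tg=R.from_matrix(np.c_[np.cross(yc,[0,0,-1]),yc,[0,0,-1]])
    d=(T0.inv()*Tg).as_rotvec();T=T0
    print('now chute',((p-np.r_[t[:2]*1000,0])@np.c_[xc,yc,[0,0,1]]).round(1),'rot',np.degrees(d).round(2),'F',(S['contact_force']@np.c_[xc,yc,[0,0,1]]).round(1),S['clock'],S['opening'])
    for k in range(n):
        print(T.inv().apply((g-p)/n).round(1).tolist(),np.degrees(d/n).round(2).tolist())
        T=T*R.from_rotvec(d/n)
E
python3 - <<'E'
from h import *
a=load('top');t=np.load('/tmp/t.npy');c,s=np.cos(t[2]),np.sin(t[2]);Rc=np.array([[c,-s],[s,c]])
for v in range(170,260,15):
  for u in (12,27,42,57,72,87,100):
    p=w(a,u,v)
    if p[2]>.04: print(u,v,(Rc.T@(p[:2]-t[:2])*1000).round(),round(p[2],3))
plan(-140,-33,160,15)
E
```

```text
72 170 [-429.  131.] 0.062
87 170 [-402.  128.] 0.061
12 185 [-544.  121.] 0.053
27 185 [-458.   85.] 0.166
87 185 [-404.  100.] 0.061
27 200 [-436.   49.] 0.211
42 200 [-451.   65.] 0.134
57 200 [-420.   58.] 0.148
12 215 [-466.   32.] 0.199
27 215 [-456.   34.] 0.175
42 215 [-431.   30.] 0.177
57 215 [-434.   39.] 0.121
72 215 [-403.   33.] 0.135
27 230 [-466.   14.] 0.159
42 230 [-453.   14.] 0.137
57 230 [-437.   14.] 0.12
72 230 [-429.   17.] 0.08
now chute [-745.7 -276.1  230.5] rot [-7.000e-02  5.000e-02  6.526e+01] F [-0.3  0.  -0.8] 0.1 0.08540693659762824
[-31.6, -29.9, 4.7] [-0.0, 0.0, 4.35]
[-33.8, -27.4, 4.7] [-0.0, 0.0, 4.35]
[-35.8, -24.8, 4.7] [-0.0, 0.0, 4.35]
[-37.6, -22.0, 4.7] [-0.0, 0.0, 4.35]
[-39.1, -19.1, 4.7] [-0.0, 0.0, 4.35]
[-40.4, -16.0, 4.7] [-0.0, 0.0, 4.35]
[-41.5, -12.9, 4.7] [-0.0, 0.0, 4.35]
[-42.4, -9.7, 4.7] [-0.0, 0.0, 4.35]
[-43.0, -6.5, 4.7] [-0.0, 0.0, 4.35]
[-43.4, -3.2, 4.7] [-0.0, 0.0, 4.35]
[-43.5, 0.1, 4.7] [-0.0, 0.0, 4.35]
[-43.4, 3.4, 4.7] [-0.0, 0.0, 4.35]
[-43.0, 6.7, 4.7] [-0.0, 0.0, 4.35]
[-42.4, 9.9, 4.7] [-0.0, 0.0, 4.35]
[-41.5, 13.1, 4.7] [-0.0, 0.0, 4.35]
```

Request:
arm_command --travel '[[-31.6, -29.9, 0], [-33.8, -27.4, 0], [-35.8, -24.8, 0], [-37.6, -22, 0], [-39.1, -19.1, 0]]' --rotation '[[0, 0, 4.35], [0, 0, 4.35], [0, 0, 4.35], [0, 0, 4.35], [0, 0, 4.35]]' --claw 75

```text
clock: 0.72
position: [0.3305, 0.4958, 0.2311]
tool_rot: [1.077, 2.951, -0.001]
contact_force: [0.1, -0.1, 0.6]
opening: 0.0752
grasp_force: 0.0
```

Request:
arm_command --travel '[[-40.4, -16, 0], [-41.5, -12.9, 0], [-42.4, -9.7, 0], [-43, -6.5, 0], [-43.4, -3.2, 0]]' --rotation '[[0, 0, 4.35], [0, 0, 4.35], [0, 0, 4.35], [0, 0, 4.35], [0, 0, 4.35]]'

```text
clock: 1.35
position: [0.434, 0.3047, 0.2312]
tool_rot: [-1.614, -2.695, 0.0]
contact_force: [1.1, 0.2, -0.1]
opening: 0.0749
grasp_force: 0.0
```

Request:
arm_command --travel '[[-43.5, 0, 10], [-43.4, 3.4, 15], [-43, 6.7, 15], [-42.4, 9.9, 15], [-41.5, 13.1, 15]]' --rotation '[[0, 0, 4.35], [0, 0, 4.35], [0, 0, 4.35], [0, 0, 4.35], [0, 0, 4.35]]'

```text
clock: 1.98
position: [0.5375, 0.1134, 0.1607]
tool_rot: [-2.094, -2.342, 0.0]
contact_force: [0.8, 0.5, 0.4]
opening: 0.0749
grasp_force: 0.0
```

```bash
python3 - <<'E'
from h import *
plan(-140,-33,120,2)
a=cap('top');c=a['pixels'][165:290,210:410,::-1]
b=cap('wrist');s=cap('scene')
cv2.imwrite('pics/c2.png',np.vstack([np.hstack([cv2.resize(c,(480,300)),np.zeros((300,320,3),np.uint8)]),np.hstack([cv2.resize(b['pixels'][:,:,::-1],(400,300)),cv2.resize(s['pixels'][130:310,180:420,::-1],(400,300))])]))
E
```

```text
now chute [-139.1  -32.6  160.7] rot [-0.01  0.   -0.12] F [-0.4  0.8  0.4] 1.975 0.07494306364801154
[0.4, -0.2, 20.3] [-0.0, 0.0, -0.06]
[0.4, -0.2, 20.3] [-0.0, 0.0, -0.06]
```

View pics/c2.png

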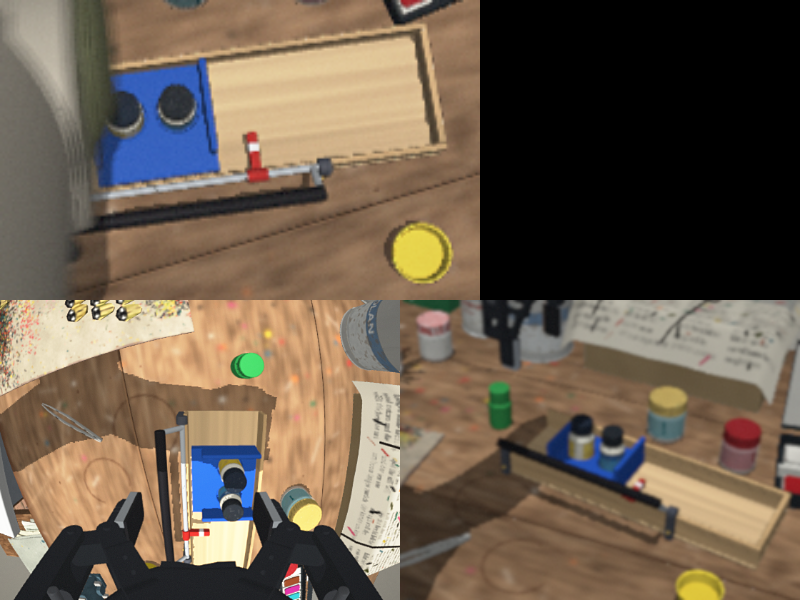

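The composite shows the gripper above the rack's rear, nothing disturbed, with the fingers straddling the shaft. I'll descend to just above the bar.

Request:
arm_command --travel '[[1, 0, 20], [0, 0, 20], [0, 0, 20], [0, 0, 20], [0, 0, 0]]' --rotation '[[0, 0, 0], [0, 0, 0], [0, 0, 0], [0, 0, 0], [0, 0, 0]]'

```text
clock: 2.75
position: [0.5357, 0.1167, 0.0804]
tool_rot: [-2.087, -2.345, 0.003]
contact_force: [-0.1, 0.0, 0.1]
opening: 0.0749
grasp_force: 0.0
```

```bash
python3 - <<'E'
from h import *
plan(-140,-33,76,1)
b=cap('wrist');s=cap('scene')
cv2.imwrite('pics/c3.png',np.hstack([cv2.resize(b['pixels'][180:420,80:400,::-1],(400,300)),cv2.resize(s['pixels'][180:300,220:380,::-1],(400,300))]))
E
```

```text
now chute [-142.6  -33.9   80.4] rot [-0.14 -0.01  0.12] F [-0.1 -0.1  0.1] 2.75 0.07490107814435067
[-2.6, 0.9, 4.4] [-0.14, -0.01, 0.12]
```

View pics/c3.png

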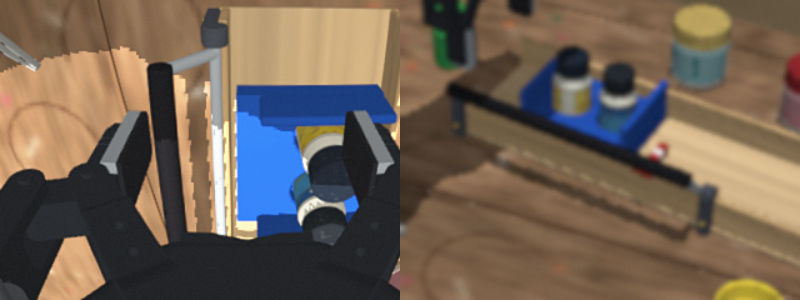

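The wrist view shows both pads straddling the shaft; the scene crop shows the fingers at the left edge near (435–465, 40). I'll check these against the projected model.

```bash
python3 - <<'E'
from h import *
t=np.load('/tmp/t.npy');c,s=np.cos(t[2]),np.sin(t[2])
W=lambda x,y,z:np.array([t[0]+(c*x-s*y)/1e3,t[1]+(s*x+c*y)/1e3,z/1e3])
i=load('wrist');b=load('scene')
Rw=R.from_rotvec(np.ravel(i['rvec'])).as_matrix();tw=np.ravel(i['tvec'])
print('cam chute',(lambda p:[(p-W(0,0,0))@[c,s,0],(p-W(0,0,0))@[-s,c,0],p[2]])(-Rw.T@tw))
def fish(X):
    p=Rw@X+tw;th=np.arctan2(np.hypot(p[0],p[1]),p[2]);f=th/np.hypot(p[0],p[1])
    return i['cx']+i['fx']*f*p[0],i['cy']+i['fy']*f*p[1]
def pin(X):
    p=cv2.projectPoints(X,np.ravel(b['rvec']),np.ravel(b['tvec']),np.array([[b['fx'],0,b['cx']],[0,b['fy'],b['cy']],[0,0,1]]),None)[0].ravel();return p
for n,X in dict(A=(-143,-71,90),B=(-143,4,90),bar0=(-158,-74,62),lug=(-164,-52,43),rearfar=(-123,43,44),rearnear=(-123,-30,44)).items():
    u=fish(W(*X));v=pin(W(*X))
    print(n,'wrist crop',((np.array(u)-[80,180])*1.25).round(),'scene crop',((v-[220,180])*2.5).round()+[400,0])
E
```

```text
cam chute [np.float64(-0.22337476439427764), np.float64(-0.034005693369249065), np.float64(0.22334861489586025)]
A wrist crop [151. 130.] scene crop [463.  63.]
B wrist crop [345. 130.] scene crop [517.  15.]
bar0 wrist crop [155.  67.] scene crop [446.  89.]
lug wrist crop [209.  40.] scene crop [457.  91.]
rearfar wrist crop [394. 116.] scene crop [563.  46.]
rearnear wrist crop [255. 119.] scene crop [516.  92.]
```

Request:
arm_command --travel '[[0, 0, 10], [0, -1.5, 10], [0, -2, 8], [0, -2, 7], [0, 0, 0]]' --rotation '[[0, 0, 0], [0, 0, 0], [0, 0, 0], [0, 0, 0], [0, 0, 0]]'

```text
clock: 3.48
position: [0.525, 0.1145, 0.0449]
tool_rot: [-2.085, -2.339, 0.014]
contact_force: [-13.1, 0.5, 10.1]
opening: 0.0747
grasp_force: 6.9
```

Request:
arm_command --travel '[[0, 0, 6], [0, 0, 6], [0, 0, 5], [0, 0, 3], [0, 0, 0]]' --rotation '[[0, 0, 0], [0, 0, 0], [0, 0, 0], [0, 0, 0], [0, 0, 0]]'

```text
clock: 4.1
position: [0.5276, 0.1144, 0.025]
tool_rot: [-2.088, -2.342, 0.008]
contact_force: [-1.4, -0.7, 3.4]
opening: 0.0747
grasp_force: 1.4
```

```bash
python3 - <<'E'
from h import *
plan(-140,-39,22,1)
b=cap('wrist');s=cap('top');q=cap('scene')
cv2.imwrite('pics/c4.png',np.hstack([cv2.resize(b['pixels'][180:420,80:400,::-1],(400,300)),cv2.resize(q['pixels'][180:300,220:380,::-1],(400,300))]))
E
```

```text
now chute [-141.2  -42.3   25. ] rot [-0.39  0.01  0.02] F [ 0.5 -1.5  3.4] 4.1 0.07467035317180551
[-1.2, 3.3, 3.0] [-0.39, 0.01, 0.02]
```

View pics/c4.png

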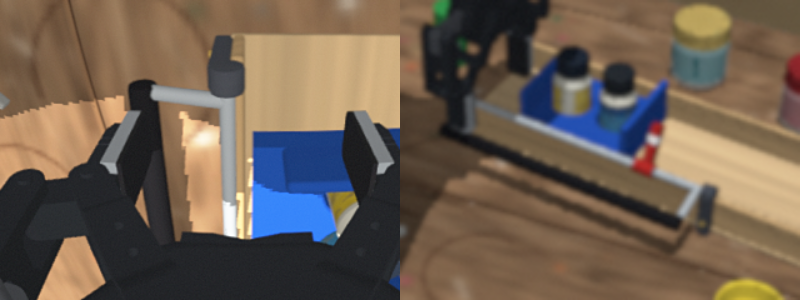

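The gate's boom stands up at (653,148) in the scene crop and the bar is pressed down, its front end near (683,220). I'll estimate the angle.

```bash
python3 - <<'E'
from h import *
t=np.load('/tmp/t.npy');c,s=np.cos(t[2]),np.sin(t[2])
W=lambda x,y,z:np.array([t[0]+(c*x-s*y)/1e3,t[1]+(s*x+c*y)/1e3,z/1e3])
b=load('scene')
pin=lambda X:((cv2.projectPoints(X,np.ravel(b['rvec']),np.ravel(b['tvec']),np.array([[b['fx'],0,b['cx']],[0,b['fy'],b['cy']],[0,0,1]]),None)[0].ravel()-[220,180])*2.5+[400,0]).round()
for g in (.8,.95,1.1,1.25):
    a=np.radians(130)+g
    print(g,'bar end',pin(W(46,-52+34*np.cos(a),36+34*np.sin(a))),'boomtip',pin(W(0,-52+34*np.cos(g),36+34*np.sin(g))))
print('lug',pin(W(52,-52,43)))
E
```

```text
0.8 bar end [679. 217.] boomtip [659. 126.]
0.95 bar end [679. 222.] boomtip [656. 125.]
1.1 bar end [679. 227.] boomtip [654. 125.]
1.25 bar end [679. 231.] boomtip [651. 127.]
lug [708. 187.]
```

Request:
arm_command --travel '[[0, 1, 2], [0, 1, 1], [0, 0, 0], [-3, 0, 0], [-3, 0, 0]]' --rotation '[[0, 0, 0], [0, 0, 0], [0, 0, 0], [0, 0, 0], [0, 0, 0]]'

```text
clock: 4.88
position: [0.5352, 0.1098, 0.0236]
tool_rot: [2.09, 2.344, 0.003]
contact_force: [2.7, 3.6, 3.1]
opening: 0.075
grasp_force: 2.4
```

```bash
python3 - <<'E'
from h import *
plan(-100,-40,22,5)
E
```

```text
now chute [-135.7  -35.2   23.6] rot [ 0.13 -0.03  0.02] F [-3.3  3.1  3.1] 4.875 0.07497674222784341
[-7.1, -1.0, 0.3] [0.03, -0.01, 0.0]
[-7.1, -1.0, 0.3] [0.03, -0.01, 0.0]
[-7.1, -1.0, 0.3] [0.03, -0.01, 0.0]
[-7.1, -1.0, 0.3] [0.03, -0.01, 0.0]
[-7.1, -1.0, 0.3] [0.03, -0.01, 0.0]
```

Request:
arm_command --travel '[[-4, -1.5, 0], [-5, -1.5, 0], [-6, 0, 0], [-6, 0, 0], [-6, 0, 0]]' --rotation '[[0, 0, 0], [0, 0, 0], [0, 0, 0], [0, 0, 0], [0, 0, 0]]'

```text
clock: 5.5
position: [0.5344, 0.0833, 0.0236]
tool_rot: [-2.088, -2.346, -0.002]
contact_force: [0.5, 7.3, 7.1]
opening: 0.0751
grasp_force: 4.0
```

```bash
python3 - <<'E'
from h import *
plan(-80,-40,22,1)
b=cap('wrist');s=cap('top');q=cap('scene')
cv2.imwrite('pics/c5.png',np.hstack([cv2.resize(s['pixels'][165:290,210:410,::-1],(480,300)),cv2.resize(q['pixels'][180:300,220:380,::-1],(320,300))]))
E
```

```text
now chute [-109.6  -39.1   23.6] rot [ 0.04 -0.09  0.12] F [-7.2  1.4  7.1] 5.5 0.07505723120924432
[-29.6, -1.0, 1.6] [0.04, -0.09, 0.12]
```

View pics/c5.png

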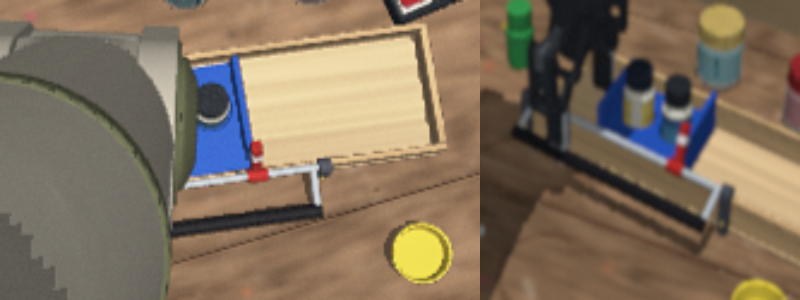

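Rack is being pushed with the boom raised beside it (red at (257,155)) and bottles upright. Continuing.

Request:
arm_command --travel '[[-6, 0, 0], [-7, 0, 0], [-7, 0, 0], [-7, 0, 0], [-7, 0, 0]]' --rotation '[[0, 0, 0], [0, 0, 0], [0, 0, 0], [0, 0, 0], [0, 0, 0]]'

```text
clock: 6.28
position: [0.5381, 0.0495, 0.0235]
tool_rot: [-2.088, -2.346, -0.002]
contact_force: [-0.4, 7.1, 5.7]
opening: 0.0751
grasp_force: 4.1
```

```bash
python3 - <<'E'
from h import *
plan(8,-40,22,10)
E
```

```text
now chute [-75.6 -39.2  23.5] rot [ 0.02 -0.08  0.12] F [-7.1  0.4  5.7] 6.275 0.0751349631892436
[-8.4, -0.1, 0.1] [0.0, -0.01, 0.01]
[-8.4, -0.1, 0.1] [0.0, -0.01, 0.01]
[-8.4, -0.1, 0.1] [0.0, -0.01, 0.01]
[-8.4, -0.1, 0.1] [0.0, -0.01, 0.01]
[-8.4, -0.1, 0.1] [0.0, -0.01, 0.01]
[-8.4, -0.1, 0.1] [0.0, -0.01, 0.01]
[-8.4, -0.1, 0.1] [0.0, -0.01, 0.01]
[-8.4, -0.1, 0.1] [0.0, -0.01, 0.01]
[-8.4, -0.1, 0.1] [0.0, -0.01, 0.01]
[-8.4, -0.1, 0.2] [0.0, -0.01, 0.01]
```

Request:
arm_command --travel '[[-8, 0, 0], [-8, 0, 0], [-8, 0, 0], [-8, 0, 0], [-8, 0, 0]]' --rotation '[[0, 0, 0], [0, 0, 0], [0, 0, 0], [0, 0, 0], [0, 0, 0]]'

```text
clock: 6.9
position: [0.5426, 0.0099, 0.0235]
tool_rot: [-2.088, -2.346, -0.002]
contact_force: [-0.2, 8.0, 7.1]
opening: 0.0751
grasp_force: 4.2
```

Request:
arm_command --travel '[[-8, 0, 0], [-8, 0, 0], [-8, 0, 0], [-7, 0, 0], [-5, 0, 0]]' --rotation '[[0, 0, 0], [0, 0, 0], [0, 0, 0], [0, 0, 0], [0, 0, 0]]'

```text
clock: 7.52
position: [0.5466, -0.026, 0.0235]
tool_rot: [-2.088, -2.346, -0.001]
contact_force: [0.2, 7.9, 7.2]
opening: 0.0751
grasp_force: 4.3
```

```bash
python3 - <<'E'
from h import *
plan(8,-40,22,1)
b=cap('wrist');s=cap('top');q=cap('scene')
cv2.imwrite('pics/c6.png',np.hstack([cv2.resize(s['pixels'][165:290,210:410,::-1],(480,300)),cv2.resize(q['pixels'][180:300,260:420,::-1],(320,300))]))
E
```

```text
now chute [  0.4 -39.4  23.5] rot [-0.01 -0.09  0.11] F [-7.8  1.1  7.2] 7.525 0.07511522519925423
[-7.6, -0.6, 1.5] [-0.01, -0.09, 0.11]
```

View pics/c6.png

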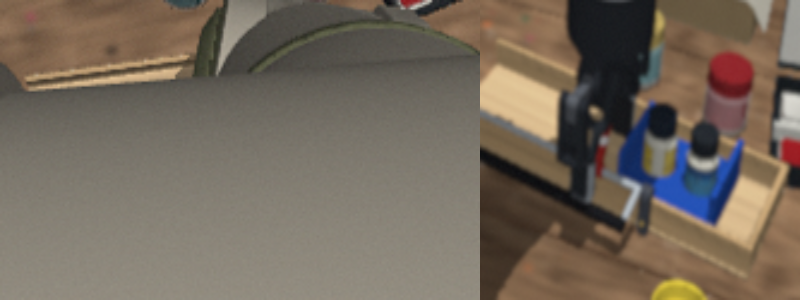

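The rack is past the boom, with bottles standing and the gate still up. I'll push a little farther for margin, then measure.

Request:
arm_command --travel '[[-4, 0, 0], [-4, 0, 0], [-2, 0, 0], [0, 0, 0], [0, 0, 0]]' --rotation '[[0, 0, 0], [0, 0, 0], [0, 0, 0], [0, 0, 0], [0, 0, 0]]'

```text
clock: 8.3
position: [0.5477, -0.0362, 0.0234]
tool_rot: [-2.089, -2.346, -0.001]
contact_force: [0.8, 5.3, 6.5]
opening: 0.0749
grasp_force: 3.5
```

```bash
python3 - <<'E'
from h import *
plan(8,-40,22,1)
q=cap('scene')
cv2.imwrite('pics/c7.png',cv2.resize(q['pixels'][190:300,300:420,::-1],(600,550),interpolation=cv2.INTER_CUBIC))
t=np.load('/tmp/t.npy');c,s=np.cos(t[2]),np.sin(t[2])
W=lambda x,y,z:np.array([t[0]+(c*x-s*y)/1e3,t[1]+(s*x+c*y)/1e3,z/1e3])
b=q
pin=lambda *X:((cv2.projectPoints(W(*X),np.ravel(b['rvec']),np.ravel(b['tvec']),np.array([[b['fx'],0,b['cx']],[0,b['fy'],b['cy']],[0,0,1]]),None)[0].ravel()-[300,190])*5).round()
print('front board top near/far x=117',pin(117,-30,44),pin(117,43,44),'x=105',pin(105,-30,44),pin(105,43,44))
print('lug',pin(52,-52,43),'corner',pin(150,-51,30),pin(150,51,30))
E
```

```text
now chute [ 10.7 -39.4  23.4] rot [-0.01 -0.06  0.09] F [-5.1  1.4  6.5] 8.3 0.07490279672335685
[2.7, -0.6, 1.4] [-0.01, -0.06, 0.09]
front board top near/far x=117 [413. 350.] [483. 234.] x=105 [380. 338.] [452. 223.]
lug [216. 323.] corner [477. 451.] [570. 280.]
```

View pics/c7.png

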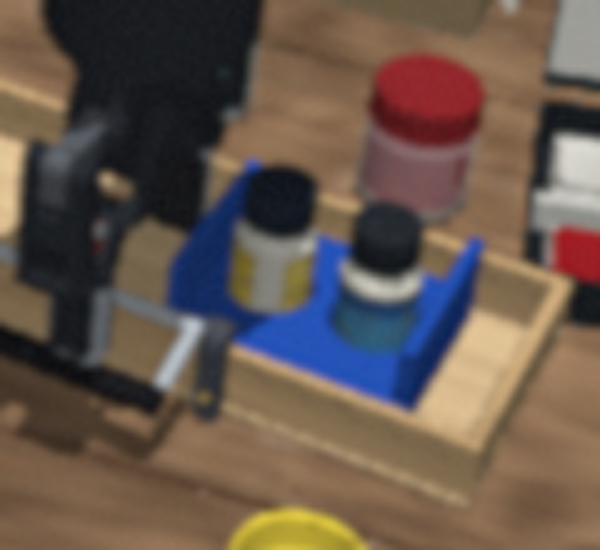

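The front board's far corner at (480,238) matches x≈117 mm, so the rack centre is at about 68 mm. Now I back off and rise.

Request:
arm_command --travel '[[4, 0, 0], [2, 0, 0], [0, 0, -7], [0, 1, -10], [0, 2, -10]]' --rotation '[[0, 0, 0], [0, 0, 0], [0, 0, 0], [0, 0, 0], [0, 0, 0]]'

```text
clock: 8.98
position: [0.5504, -0.0307, 0.0511]
tool_rot: [2.091, 2.345, 0.001]
contact_force: [1.5, -0.2, 0.5]
opening: 0.075
grasp_force: 0.5
```

Request:
arm_command --travel '[[0, 2, -10], [0, 0, -12], [0, 0, -15], [0, 0, -20], [0, 0, -20]]' --rotation '[[0, 0, 0], [0, 0, 0], [0, 0, 0], [0, 0, 0], [0, 0, 0]]'

```text
clock: 9.6
position: [0.5519, -0.0307, 0.1285]
tool_rot: [-2.091, -2.344, 0.0]
contact_force: [-0.5, 0.5, -0.4]
opening: 0.075
grasp_force: 0.0
```

Request:
arm_command --travel '[[0, 0, -20], [0, 0, -20], [0, 0, -10], [0, 0, 0], [0, 0, 0]]' --rotation '[[0, 0, 0], [0, 0, 0], [0, 0, 0], [0, 0, 0], [0, 0, 0]]'

```text
clock: 10.22
position: [0.5518, -0.0305, 0.1768]
tool_rot: [-2.09, -2.344, 0.001]
contact_force: [0.4, -0.1, -0.3]
opening: 0.0747
grasp_force: 0.0
```

```bash
python3 - <<'E'
from h import *
plan(8,-40,22,1)
q=cap('scene');b=cap('wrist')
cv2.imwrite('pics/c8.png',np.hstack([cv2.resize(q['pixels'][180:320,230:420,::-1],(407,300)),cv2.resize(b['pixels'][120:420,80:470,::-1],(390,300))]))
E
```

```text
now chute [  5.5 -34.7 176.8] rot [-0.05 -0.01  0.01] F [ 0.2  0.4 -0.3] 10.225 0.07473917746942954
[-2.5, -5.1, 154.8] [-0.05, -0.01, 0.01]
```

View pics/c8.png

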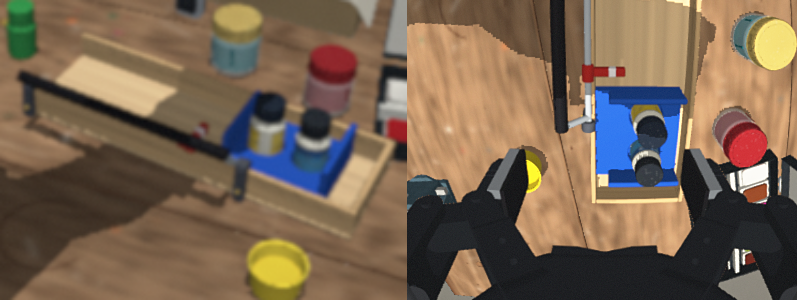

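The gate is shut (boom at (605,72) in the wrist view) behind the rack. Both bottles stand, the jars and cup are in place, and the robot is clear.

```bash
python3 -c "
from rig import manip
print(manip.finish_job())"
```

```text
the job is handed in; nothing more can be done
None
```

I handed the job in after about 10 s of the 45 s limit: the rack sits past the gate, about 68 mm along the chute, with the gate shut behind it, both bottles standing, the jars and cup in place and the robot clear; the hand-in returned no verdict.

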